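# Clamp a tumbler barrel under the sprung hold-down bar

## Task

Load the small rock tumbler: lift its sprung hold-down bar out of the fork and swing it right aside, parallel to the rollers, then lay the barrel from the wooden chocks lengthwise on the two rollers and slide it along until it just meets the end stop, without shoving the stop along. Swing the bar back over the barrel and lower it gently into its fork so that its spring holds the barrel down; never let the bar snap down or force it onto the barrel, and leave the other things on the board alone.

Things in the scene. Friction and masses are not known exactly. Their poses are not given: they have to be found in the camera images.
- tumbler: Small rock tumbler, grey base plate 300 x 220 x 14 fixed to the board. Origin on the board, x along the rollers towards the end stop and the grey motor box (box at x 114..190, y +-75, 99 high), y to its left, z up. Two rubber rollers d 20 along x, from x = -80 to 103, at y = +-24, axes 45 high. Roller end plates at x = -85 and 108, 60 high
- bed (a point): Point over the rollers, at the tumbler's x = y = 0, 78 high: the axis of a barrel lying on them runs through it along x. End stop: steel disc d 48 on this axis, facing -x; its face is 67 to 91 along x from this point, not reported, to be found by touch. Friction holds it on its rod: it slides at about 16 N and must not be shoved more than 3 mm
- post_top (a point): top of the bar's guide post, 170 high, d 14 (the bar's sleeve on it d 24), at the tumbler's x = 20, y = 80. The bar slides up it and swings about it
- fork (a point): midway between the tops of the two fork prongs that keep the bar from swinging, 122 high, at the tumbler's x = 20, y = -80. Prongs 6 (x) by 10 (y), 22 apart; the bar between them is 14 wide
- bar_lift (a joint): height of the bar, m: 0 = down (its underside 100 above the board), 0.040 = top stop. Rests at about 0.009 on a barrel on the rollers. Over 0.022 it clears the fork, over 0.009 a barrel. Spring and weight pull it down, 8 N at 0, 11 N at 0.03. Nothing holds it up: let go anywhere it goes down, and from more than about 3 mm it snaps (over 0.35 m/s). Pressing it on the barrel over 25 N is forcing it
- bar_swing (a joint): swing of the bar about the guide post, rad: 0 = across the rollers in the fork (bar points along the tumbler's -y), grows clockwise seen from above, 1.57 = pointing along the tumbler's -x, beside the rollers; stops at 1.95. Right aside is over 1.3. Light friction, it stays where it is left
- knob (a point): black round grip knob on top of the bar, d 22, 36 high, 120 from the guide post's axis. The point lies 22 above the bar's top face, 14 below the knob's top. Its axes turn with the bar: at swing 0 x is the tumbler's x. Steel bar 14 wide, 10 thick, running from the post to 175 from its axis
- barrel_center (a point): centre of the tumbler barrel: black rubber cylinder d 62, 100 long in all, the last 12 of it a steel lid d 52 at +x; x along its axis. 0.3 to 0.65 kg. It starts lying between two wooden strips (their tops 13 above the board) on a plywood plate, its axis 35 above the board. Either end may face the stop. Under its own weight it drags on the rollers with up to 6 N
- lid0: bystander, leave alone: one of two orange rubber barrel lids, d 72, 22 high, lying flat. Origin at its underside
- lid1: bystander, leave alone: the other orange rubber barrel lid, same size. Origin at its underside
- canister: bystander, leave alone: tin lidded canister, dull silver, d 80, 108 high. Origin at its underside
- funnel: bystander, leave alone: blue plastic funnel standing on its mouth, d 96, 105 high. Origin at its underside
- egg: bystander, leave alone: rusty red jasper egg upright in a cork ring, d 48, 53 high. Origin at its underside
- grit_jar: bystander, leave alone: jar, d 60, 90 high. Origin at its underside
- spanner: bystander, leave alone: steel spanner lying flat. Origin at its underside
Not all that is in view belongs to the job. What is shaped like the part that bears barrel_center but red or turquoise is not meant.

How it is judged:
On the way, in this order (a step that is already met when the one before it is completed fails the run):
1. the bar is swung right aside (over 1.3 rad) while the rollers are still empty (value of joint bar_swing above 1.3 rad and horizontal distance between barrel_center and tumbler above 0.12 m), for 0.2 s.
2. with the bar still aside, the barrel lies on the rollers, let go, its end against the stop (within about 2 mm) (y of barrel_center in the frame of tumbler between -0.003 and 0.003 m and z of barrel_center in the frame of tumbler between 0.0755 and 0.0805 m and angle between the x axis of barrel_center and the x axis of tumbler, either way round below 0.06 rad and horizontal distance between stop_c0 and barrel_center below 0.0562 m and value of joint bar_swing above 1.3 rad and contact force between barrel and the fingers below 0.1 N), for 0.2 s.
At the end, for the whole second after the job is handed in: The barrel rests along the rollers (within 3 mm sideways, 2.5 mm in height, 3.5 degrees), its end within 2 mm of the end stop; the bar is back across it in the fork (swing within 0.05 rad of 0), down on the barrel (lift 0.005 to 0.013 m), its spring pressing it with over 3 N (y of barrel_center in the frame of tumbler between -0.003 and 0.003 m and z of barrel_center in the frame of tumbler between 0.0755 and 0.0805 m and angle between the x axis of barrel_center and the x axis of tumbler, either way round below 0.06 rad and horizontal distance between stop_c0 and barrel_center below 0.0562 m and value of joint bar_swing between -0.05 and 0.05 rad and value of joint bar_lift between 0.005 and 0.013 m and contact force between bar_swing and barrel above 3 N and linear speed of barrel below 0.01 m/s); the robot touches nothing.
It fails at once if the end stop is shoved along its rod by more than 3 mm (distance of stop_c0 from where it was at the start of the episode above 0.003 m).
It fails at once if the bar snaps down (faster than 0.35 m/s) (velocity of joint bar_lift below -0.35 m/s).
It fails at once if the bar is forced onto the barrel with more than 25 N (contact force between bar_swing and barrel above 25 N).
It fails at once if a bystander is moved more than 2 cm (distance of any of lid0, lid1, canister, funnel, egg, grit_jar, spanner from where it was at the start of the episode above 0.02 m).
It also fails if it takes over 72 s, if anything falls off the work surface, if the arm or the gripper's body presses on something with over 40 N, if the wrist force passes 120 N, or if a joint passes its speed limit or range.

## Robot

A 7-joint arm with a two-finger parallel gripper is mounted at the origin on the work surface. World frame = base frame: x ahead of the robot, y to its left, z up, the work surface at z = 0. Lengths are in m, angles in rad, forces in N, time in s.
With the tool pointing down it reaches from about 0.425 to 0.8 m from the base axis. Payload 8.3 kg.
Tool frame: the origin (TCP) lies on the mounting face of the last link; the fingertips stand 173 mm ahead of it and the grasp point (between the pads) lies 155 mm ahead of it; z points along the fingers, y is the line along which they close (so a half turn about z gives the same grasp; the last joint's range is limited). The gripper opens to 85 mm and grips with 20 to 120 N. Pads are 22 mm wide; open, the fingers measure 114 mm over their backs; the gripper's body (76 mm by 85 mm) begins 54 mm behind the grasp point. The pads swing forward as they close: fully open they stand 13 mm farther back than shut.
Start: joints at [1.049, 0.383, 0.016, 1.37, -0.006, 1.388, -0.046], TCP at [0.277, -0.56, 0.405] pointing down, gripper open.
Joint ranges: [-2.95, 2.95], [-0.25, 2.06], [-1.52, 1.56], [0.18, 2.33], [-1.44, 4.58], [0.02, 2.06], [-3.01, 3.01]. Speed limits (rad/s): [2.39, 2.39, 3.01, 3.01, 3.14, 3.14, 3.14].

## Interface

Orientations are given as a rotation vector (axis times angle).
In Python, from bench import bot gives the robot as it stands.
- The arm moves only by the tool move_arm, never from a script. Its argument "plan" is a list that holds one entry, the list of rows, each a list of 7 numbers: the turn, a rotation vector about the tool's x, y, z in units of 8 degrees (1.0 is 8 degrees), then the shift along the tool's x, y, z in m, then the finger opening in m, from 0 to 0.0854. A call has 1 to 10 rows; each row shifts and turns the commanded pose from where the row before left it, along the tool's axes as they then stand; what a row does not reach is not made up. A row lasts 1/10 s, in which the tool goes at most 50 mm and 8.59 degrees, less where a joint would pass 70% of its speed; a pose out of reach is approached as far as the arm can. A call is refused whole if a number of a shift passes 0.05 or a number of a turn 1, either way. A call with a gripper value outside its range is refused whole. The fingers move at their own pace and stop on an object; "grip_force" is the grip in N (left out, the last holds). Time passes only in rows, so rows that do not move let the fingers close. It gives the time, the measured TCP pose, the force, the opening and the grip force at its end, in the units of the state.
- bot.read_state(): the state, without advancing time (a new reading comes with each control period).
- bot.grab_frame(name): name is "side" or "top" or "wrist"; returns the picture (400x640x3 uint8, red, green, blue); there is no depth.
- bot.camera_params(name): a dict with "mtx" (3x3 intrinsics, pixels), "dist" ([k1, k2, p1, p2, k3] as OpenCV has them; the pictures are not rectified), "R" (3x3) and "t" (3): a world point X has camera coordinates R X + t; the wrist camera has in their place "mount" (4x4, takes a point from camera to tool coordinates, whose origin is the TCP and whose axes are the flange's). Camera axes: x right, y down, z forward; pixel columns grow to the right and rows downward; lengths in m; the calibration is good to about 2 mm. A picture is of the moment at which its call begins: read the wrist's pose just before it. camera_params takes no time and is no camera call.
- bot.job_done(): hands the job in; it is judged then, once.
Trained networks look in the newest picture that a camera, given by its name, has taken for a name from the list of things; names that differ only in an ending like _2 or _b are one class to them, and where a whole thing is asked for, a point or a joint stands for the part that bears it (a point fixed in the world has none). Each returns a list of dicts, best first, with "p" (0 to 1); they miss things now and then, are a little off and sometimes report something else, mostly with a low value. They report only what shows in the picture. A call takes as long as a camera call. They do not tell look-alikes from the thing itself.
- bot.find_in(camera, label): "xy" ([column, row] in pixels, amid what is visible of it).
- bot.mark_of(camera, label): "xy" ([column, row] in pixels: a listed point, or the origin of a listed thing).
The state is a dict: "time": time; "joint_pos": joint angles; "qvel": joint speeds; "tau": joint torques, N m; "ee_pos": TCP position; "orientation": TCP orientation; "force": force on the tool from outside, world axes, zero at the start; "wrist_torque": the same for the moment, N m; "width": finger opening in m; "grip_force": force on a finger pad.
Only numpy, scipy, OpenCV 4.12 (cv2) and the standard library are available. Lean on these libraries where they do the work, as an engineer would, in place of code of your own. Each camera call takes 0.05 s, during which the arm holds its last target. There are 200 camera calls.

## Working session

There is one attempt and no reset: what is moved stays moved. The work goes in short steps, Python scripts to look and compute and a tool call to move; the robot and the scene stay as the last step left them, time stands still between calls to the robot, and variables do not carry over. Pictures are saved under pics/ and viewed, at most 10 in all, crops included, and the job is handed in when it is done.

Besides the shell and the picture viewer there is one more tool, called by a JSON object that holds its "api" and its "payload", one argument or row to a line. move_arm: Moves the arm, as the interface text tells. Its arguments: {"type":"object","properties":{"plan":{"type":"array"},"grip_force":{"type":"number"}},"required":["plan"]}

```bash
ls; mkdir -p pics
cat > h.py <<'E'
import numpy as np,cv2
from bench import bot
from scipy.spatial.transform import Rotation as Ro
def cam(n,s=None):
    p=bot.camera_params(n);K=np.array(p['mtx']);d=np.array(p['dist'])
    if n=='wrist':
        s=s or bot.read_state();M=np.array(p['mount']);T=np.eye(4);T[:3,:3]=Ro.from_rotvec(s['orientation']).as_matrix();T[:3,3]=s['ee_pos']
        W=np.linalg.inv(T@M);return K,d,W[:3,:3],W[:3,3]
    return K,d,np.array(p['R']),np.array(p['t'])
def ray(c,uv):
    K,d,R,t=c;x=cv2.undistortPoints(np.array([[uv]],float),K,d)[0,0]
    v=R.T@np.array([x[0],x[1],1]);return -R.T@t,v/np.linalg.norm(v)
def atz(c,uv,z):
    o,v=ray(c,uv);return o+v*(z-o[2])/v[2]
def tri(obs):
    A=np.zeros((3,3));b=np.zeros(3);L=[ray(*x) for x in obs]
    for o,v in L:
        P=np.eye(3)-np.outer(v,v);A+=P;b+=P@o
    X=np.linalg.solve(A,b);return X,[round(1000*np.linalg.norm(np.cross(X-o,v)),1) for o,v in L]
def proj(c,X):
    K,d,R,t=c;return cv2.projectPoints(np.array(X,float).reshape(-1,1,3),cv2.Rodrigues(R)[0],t,K,d)[0][:,0]
def save(n,f): cv2.imwrite(f,bot.grab_frame(n)[:,:,::-1])
E
python3 - <<'E'
from h import *
s=bot.read_state();print(s)
ims=[bot.grab_frame(n)[:,:,::-1] for n in('top','side')]
cv2.imwrite('pics/a.png',ims[0]);cv2.imwrite('pics/b.png',ims[1])
for l in ['tumbler','bed','post_top','fork','knob','barrel_center','lid0','canister','funnel','egg','grit_jar','spanner']:
    for n in('top','side'):
        print(l,n,[(np.round(x['xy']).tolist(),round(x['p'],2)) for x in bot.mark_of(n,l)][:4])
E
```

```text
pics
{'time': 0.0, 'joint_pos': array([ 1.04912244,  0.38424063,  0.01635942,  1.37118816, -0.00628286,
        1.38822631, -0.04648829]), 'qvel': array([-0.00111617,  0.00011794, -0.00016446, -0.00222994, -0.00019303,
        0.00020351,  0.00132911]), 'tau': array([ 8.13738598e-05, -6.27598858e+01,  8.44378509e-01, -3.71823943e+01,
        1.65614061e-02,  1.39777281e-02,  2.40728252e-05]), 'ee_pos': array([ 0.27674268, -0.5601926 ,  0.40366149]), 'orientation': array([-3.05737155e+00, -7.14034536e-01,  7.94277704e-04]), 'force': array([ 0.32174609, -0.47755073,  0.52338868]), 'wrist_torque': array([-0.02034032,  0.0334945 , -0.01625872]), 'grip_force': 0.0, 'width': 0.08533327818008382}
tumbler top [([295.0, 183.0], 0.89)]
tumbler side [([272.0, 243.0], 0.87), ([363.0, 220.0], 0.74)]
bed top [([294.0, 175.0], 0.71), ([316.0, 168.0], 0.27), ([201.0, 190.0], 0.17)]
bed side [([269.0, 219.0], 0.8)]
post_top top [([269.0, 164.0], 0.97), ([362.0, 153.0], 0.25)]
post_top side [([245.0, 211.0], 0.87)]
fork top [([317.0, 166.0], 0.87), ([396.0, 220.0], 0.52)]
fork side [([273.0, 191.0], 0
[... 207 characters left out ...]
0.77)]
barrel_center side [([310.0, 191.0], 0.82), ([395.0, 186.0], 0.79), ([351.0, 176.0], 0.75), ([352.0, 250.0], 0.7)]
lid0 top [([337.0, 242.0], 0.83), ([363.0, 154.0], 0.68)]
lid0 side [([364.0, 222.0], 0.8), ([262.0, 190.0], 0.66)]
canister top [([399.0, 166.0], 0.71), ([271.0, 164.0], 0.63), ([393.0, 224.0], 0.54)]
canister side [([291.0, 179.0], 0.93)]
funnel top [([431.0, 178.0], 0.63)]
funnel side [([311.0, 157.0], 0.77), ([364.0, 218.0], 0.25)]
egg top [([199.0, 190.0], 0.59)]
egg side [([226.0, 354.0], 0.9)]
grit_jar top [([208.0, 224.0], 0.79)]
grit_jar side [([290.0, 355.0], 0.96)]
spanner top [([448.0, 237.0], 0.82)]
spanner side [([271.0, 191.0], 0.5), ([372.0, 157.0], 0.46)]
```

Run:
```python
import cv2
a=cv2.imread('pics/a.png')[130:310,170:470];cv2.imwrite('pics/a2.png',cv2.resize(a,(800,480),interpolation=cv2.INTER_CUBIC))
a=cv2.imread('pics/b.png')[120:390,180:460];cv2.imwrite('pics/b2.png',cv2.resize(a,(620,598),interpolation=cv2.INTER_CUBIC))
```

```text
(no output)
```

View pics/a2.png

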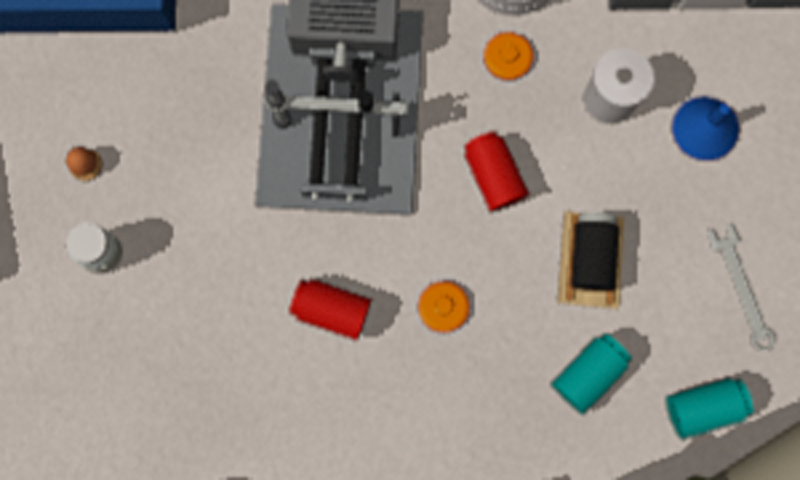

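View pics/b2.png

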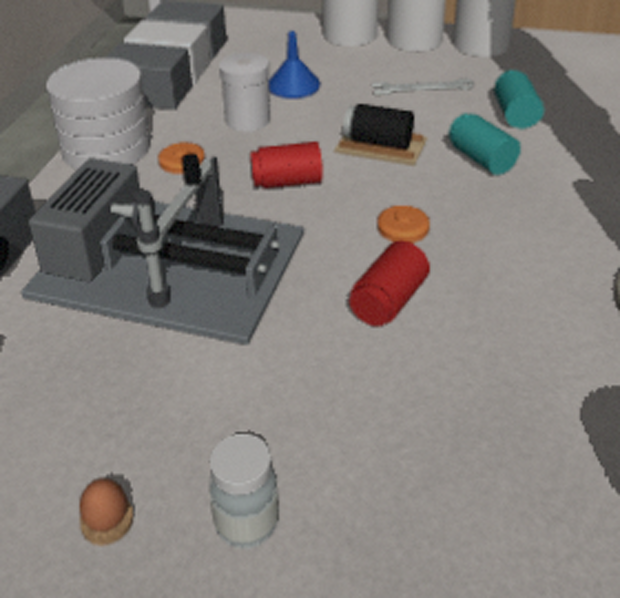

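The top view shows the tumbler at about (295,175) with its motor end up. The black barrel lies on its chocks at (393,223), and the knob is near (307,168). The red and turquoise barrels are decoys.

Run:
```python
from h import *
T=cam('top');S=cam('side')
print('camT',-T[2].T@T[3],'camS',-S[2].T@S[3])
for l,a,b in [('tum',(295,183),(272,243)),('bed',(294,175),(269,219)),('post',(269,164),(245,211)),('fork',(317,166),(273,191)),('knob',(308,169),(269,193)),('barrel',(391,222),(351,176))]:
    X,e=tri([(T,a),(S,b)]);print(l,X.round(4),e,np.hypot(*X[:2]).round(3))
for l,uv,z in [('lid0',(363,154),0),('lid1',(337,242),0),('can',(399,166),0),('fun',(431,178),0),('egg',(199,190),0),('jar',(208,224),0),('redA',(357,194),.03),('redB',(295,245),.03),('tum',(295,183),0)]:
    print(l,atz(T,uv,z).round(3))
```

```text
camT [ 0.19452123 -0.01624801  1.62870272] camS [0.29053557 0.82286533 0.6952174 ]
tum [0.6244 0.0624 0.0033] [np.float64(0.9), np.float64(0.9)] 0.628
bed [0.6286 0.0612 0.0874] [np.float64(4.1), np.float64(4.1)] 0.632
post [0.6492 0.1434 0.1679] [np.float64(0.7), np.float64(0.7)] 0.665
fork [ 0.6463 -0.0223  0.1242] [np.float64(7.7), np.float64(7.7)] 0.647
knob [0.6385 0.0105 0.1373] [np.float64(1.1), np.float64(1.1)] 0.639
barrel [ 0.46   -0.2857  0.0429] [np.float64(5.3), np.float64(5.3)] 0.541
lid0 [ 0.738 -0.198  0.   ]
lid1 [ 0.4   -0.091  0.   ]
can [ 0.688 -0.333  0.   ]
fun [ 0.64  -0.452  0.   ]
egg [0.603 0.425 0.   ]
jar [0.473 0.386 0.   ]
redA [ 0.574 -0.167  0.03 ]
redB [0.387 0.062 0.03 ]
tum [0.626 0.063 0.   ]
```

```bash
cat >> h.py <<'E'
def plan(P,yaw,n):
    """rows to bring TCP to P with tool pointing down, tool x at yaw (deg)"""
    s=bot.read_state();R=Ro.from_rotvec(s['orientation']);p=np.array(s['ee_pos'])
    G=Ro.from_euler('z',yaw,degrees=True)*Ro.from_rotvec([np.pi,0,0])
    w=(R.inv()*G).as_rotvec()/n;D=(np.array(P)-p)/n
    for i in range(n):
        print(np.r_[np.degrees(w)/8,R.inv().apply(D)].round(4).tolist());R=R*Ro.from_rotvec(w)
E
python3 - <<'E'
from h import *
p=bot.camera_params('wrist');print(np.round(p['mount'],3),p['mtx'])
plan([.44,-.27,.40],0,8)
E
```

```text
[[ 0.    -0.958 -0.288  0.075]
 [ 1.    -0.     0.001  0.001]
 [-0.001 -0.288  0.958  0.03 ]
 [ 0.     0.     0.     1.   ]] [[298.74583877   0.         318.90032004]
 [  0.         298.74583877 204.13550191]
 [  0.           0.           1.        ]]
[-0.0001, -0.0001, 0.4108, 0.0344, -0.0235, 0.0006]
[-0.0001, -0.0001, 0.4108, 0.033, -0.0254, 0.0006]
[-0.0001, -0.0001, 0.4108, 0.0314, -0.0273, 0.0006]
[-0.0001, -0.0001, 0.4108, 0.0298, -0.029, 0.0006]
[-0.0001, -0.0001, 0.4108, 0.0281, -0.0307, 0.0006]
[-0.0001, -0.0001, 0.4108, 0.0263, -0.0323, 0.0006]
[-0.0001, -0.0001, 0.4108, 0.0244, -0.0337, 0.0006]
[-0.0001, -0.0001, 0.4108, 0.0224, -0.0351, 0.0006]
```

{"api": "move_arm", "payload": {
  "plan": [
    [[0, 0, 0.411, 0.0344, -0.0235, 0.0006, 0.085], [0, 0, 0.411, 0.033, -0.0254, 0.0006, 0.085], [0, 0, 0.411, 0.0314, -0.0273, 0.0006, 0.085], [0, 0, 0.411, 0.0298, -0.029, 0.0006, 0.085], [0, 0, 0.411, 0.0281, -0.0307, 0.0006, 0.085], [0, 0, 0.411, 0.0263, -0.0323, 0.0006, 0.085], [0, 0, 0.411, 0.0244, -0.0337, 0.0006, 0.085], [0, 0, 0.411, 0.0224, -0.0351, 0.0006, 0.085], [0, 0, 0, 0, 0, 0, 0.085], [0, 0, 0, 0, 0, 0, 0.085]]
  ]
}}

```text
time: 2.3
ee_pos: [0.4404, -0.2691, 0.4001]
orientation: [3.141, 0.005, 0.0]
force: [-0.0, -0.8, -0.9]
width: 0.085
grip_force: 0.0
```

Run:
```python
from h import *
import pickle
s=bot.read_state();print(s['ee_pos'],s['orientation'],s['force'])
im=bot.grab_frame('wrist');cv2.imwrite('pics/w1.png',im[:,:,::-1])
pickle.dump(s,open('w1.pkl','wb'))
for f in(bot.mark_of,bot.find_in):
  for r in f('wrist','barrel_center'): print(np.round(r['xy'],1),round(r['p'],2),atz(cam('wrist',s),r['xy'],.035).round(4))
plan([.54,.02,.40],0,8)
```

```text
[ 0.44043964 -0.26908889  0.40005236] [3.14139956e+00 4.51522543e-03 2.75134157e-04] [-0.00248363 -0.80432121 -0.94541627]
[ 50.3 225.3] 0.89 [0.3872 0.067  0.035 ]
[329.  290.8] 0.85 [ 0.2995 -0.2833  0.035 ]
[340.8 167.7] 0.69 [ 0.4589 -0.2945  0.035 ]
[213.6  56.4] 0.56 [ 0.5755 -0.1602  0.035 ]
[409.3 322. ] 0.97 [ 0.2505 -0.3922  0.035 ]
[213.2  52. ] 0.95 [ 0.5797 -0.1602  0.035 ]
[341.8 168.8] 0.94 [ 0.4577 -0.2957  0.035 ]
[ 51.5 225.7] 0.93 [0.3867 0.0655 0.035 ]
[328.4 291.6] 0.67 [ 0.2983 -0.2825  0.035 ]
[0.0004, 0.0002, -0.0021, 0.0125, -0.0365, -0.0]
[0.0004, 0.0002, -0.0021, 0.0125, -0.0365, -0.0]
[0.0004, 0.0002, -0.0021, 0.0125, -0.0365, -0.0]
[0.0004, 0.0002, -0.0021, 0.0125, -0.0364, -0.0]
[0.0004, 0.0002, -0.0021, 0.0126, -0.0364, -0.0]
[0.0004, 0.0002, -0.0021, 0.0126, -0.0364, -0.0]
[0.0004, 0.0002, -0.0021, 0.0126, -0.0364, -0.0]
[0.0004, 0.0002, -0.0021, 0.0126, -0.0364, -0.0]
```

View pics/w1.png

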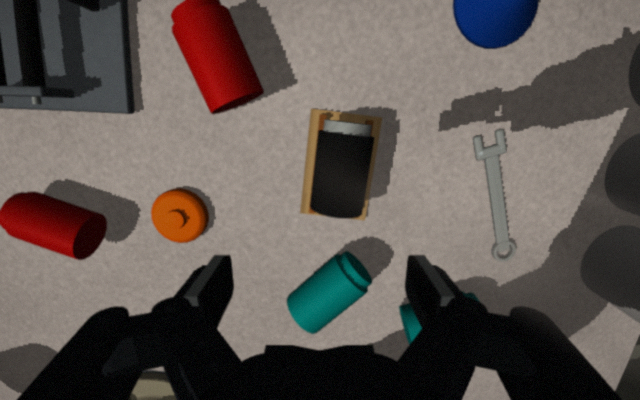

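The black barrel is at (341,168) with its steel lid towards image-up (world +x) and only a slight yaw. Next is the tumbler.

{"api": "move_arm", "payload": {
  "plan": [
    [[0, 0, 0, 0.0125, -0.0364, 0, 0.085], [0, 0, 0, 0.0125, -0.0364, 0, 0.085], [0, 0, 0, 0.0125, -0.0364, 0, 0.085], [0, 0, 0, 0.0125, -0.0364, 0, 0.085], [0, 0, 0, 0.0125, -0.0364, 0, 0.085], [0, 0, 0, 0.0125, -0.0364, 0, 0.085], [0, 0, 0, 0.0125, -0.0364, 0, 0.085], [0, 0, 0, 0.0125, -0.0364, 0, 0.085], [0, 0, 0, 0, 0, 0, 0.085], [0, 0, 0, 0, 0, 0, 0.085]]
  ]
}}

```text
time: 3.45
ee_pos: [0.5402, 0.0207, 0.3997]
orientation: [3.142, 0.0, -0.001]
force: [-0.4, -0.9, -0.1]
width: 0.085
grip_force: 0.0
```

```bash
cat > look.py <<'E'
from h import *
import pickle,sys
n=sys.argv[1]
s=bot.read_state();print(s['ee_pos'],s['orientation'],s['joint_pos'].round(2))
im=bot.grab_frame('wrist');cv2.imwrite(f'pics/{n}.png',im[:,:,::-1])
d={}
for l in sys.argv[2:]:
  d[l]=[(r['xy'],r['p']) for r in bot.mark_of('wrist',l)];print(l,[(np.round(a,1).tolist(),round(p,2)) for a,p in d[l]][:3])
pickle.dump((s,d),open(f'{n}.pkl','wb'))
E
python3 look.py w2 tumbler bed post_top fork knob
python3 -c "
from h import *
plan([.56,.08,.40],0,2)"
```

```text
[0.5402491  0.020704   0.39965524] [ 3.14151850e+00  8.28421923e-05 -7.71378305e-04] [ 0.22  0.23 -0.38  1.6   0.09  1.33 -1.74]
tumbler [([289.2, 98.7], 0.98)]
bed [([279.9, 97.8], 0.71), ([136.1, 48.8], 0.6)]
post_top [([136.8, 51.4], 0.94)]
fork [([380.3, 73.2], 0.67)]
knob [([326.1, 71.4], 0.79)]
[0.0012, -0.0004, -0.0093, 0.0099, -0.0302, -0.0]
[0.0012, -0.0004, -0.0093, 0.01, -0.0302, -0.0]
```

View pics/w2.png

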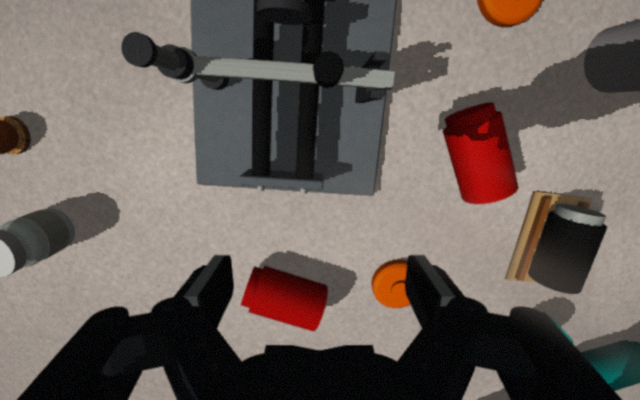

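Here the post top is at (138,50), the knob at (328,68) and the plate's near corners at (197,184) and (373,195). I'll take a second viewpoint.

{"api": "move_arm", "payload": {
  "plan": [
    [[0, 0, 0, 0.02, -0.02, 0, 0.085], [0, 0, 0, 0.02, -0.02, 0, 0.085], [0, 0, 0, 0.02, -0.02, 0, 0.085], [0, 0, 0, 0, 0, 0, 0.085], [0, 0, 0, 0, 0, 0, 0.085]]
  ]
}}

```text
time: 4.25
ee_pos: [0.6002, 0.081, 0.3995]
orientation: [-3.142, 0.0, 0.001]
force: [-0.4, 0.0, -0.6]
width: 0.0851
grip_force: 0.0
```

```bash
python3 look.py w3 tumbler bed post_top fork knob
python3 -c "
import pickle
from h import *
from scipy.optimize import least_squares
a=pickle.load(open('w2.pkl','rb'));b=pickle.load(open('w3.pkl','rb'))
loc=dict(tumbler=[0,0,0],bed=[0,0,.078],post_top=[.02,.08,.17],fork=[.02,-.08,.122],knob=[.02,-.04,.132])
obs=[]
for l in loc:
  if a[1][l] and b[1][l]:
    print(l,tri([(cam('wrist',a[0]),a[1][l][0][0]),(cam('wrist',b[0]),b[1][l][0][0])]))
  for s,d in(a,b):
    if d[l]: obs.append((cam('wrist',s),loc[l],d[l][0][0]))
obs+=[(cam('wrist',a[0]),[-.15,.11,.014],(197,184)),(cam('wrist',a[0]),[-.15,-.11,.014],(373,195))]
def f(p):
  c,s=np.cos(p[2]),np.sin(p[2]);r=[]
  for C,X,uv in obs:
    W=[p[0]+c*X[0]-s*X[1],p[1]+s*X[0]+c*X[1],X[2]];r+=list(proj(C,W)[0]-uv)
  return np.array(r)
q=least_squares(f,[.625,.062,0],loss='soft_l1');print(q.x,f(q.x).reshape(-1,2).round(1))
"
```

```text
[0.60016362 0.08095912 0.39953287] [-3.14153345e+00  1.54918357e-04  1.15056498e-03] [ 0.11  0.37 -0.4   1.42  0.14  1.38 -1.86]
tumbler [([338.5, 150.6], 0.61)]
bed [([342.0, 164.7], 0.76), ([238.0, 143.5], 0.56)]
post_top [([238.6, 143.9], 0.57)]
fork [([448.2, 149.6], 0.79)]
knob [([399.3, 151.6], 0.69)]
tumbler (array([ 0.63387482,  0.05559706, -0.00140421]), [np.float64(0.8), np.float64(0.8)])
bed (array([0.63017087, 0.05688907, 0.08084263]), [np.float64(1.4), np.float64(1.4)])
post_top (array([0.65663941, 0.13487242, 0.16659184]), [np.float64(0.8), np.float64(0.8)])
fork (array([ 0.64807829, -0.02837575,  0.11768126]), [np.float64(0.3), np.float64(0.3)])
knob (array([0.64757374, 0.01491604, 0.1261842 ]), [np.float64(0.4), np.float64(0.4)])
[ 0.63180635  0.05525555 -0.05718136] [[-0.3  2.3]
 [ 0.8  1.4]
 [ 1.  -0.6]
 [ 2.6 -3.1]
 [-0.8 -1.5]
 [-0.8  1.8]
 [-2.   0.1]
 [-1.4  1.9]
 [ 0.9 -3.5]
 [ 3.4 -1.9]
 [ 1.2 35.9]
 [-2.4 34.3]]
```

View pics/w3.png

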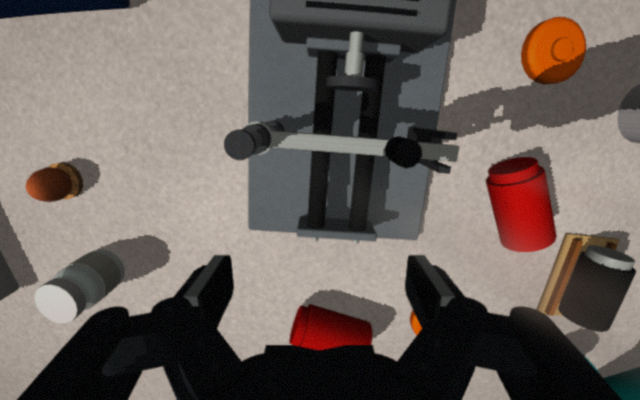

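```bash
cat > fit.py <<'E'
import pickle
from h import *
from scipy.optimize import least_squares
a=pickle.load(open('w2.pkl','rb'));b=pickle.load(open('w3.pkl','rb'))
loc=dict(tumbler=[0,0,0],bed=[0,0,.078],post_top=[.02,.08,.17],fork=[.02,-.08,.122],knob=[.02,-.04,.132])
A=cam('wrist',a[0]);B=cam('wrist',b[0])
obs=[(C,loc[l],d[1][l][0][0]) for C,d in((A,a),(B,b)) for l in loc if d[1][l]]
p1,p2,k=[-.11,.11,.014],[-.11,-.11,.014],[.02,-.04,.146]
obs+=[(A,p1,(197,184)),(A,p2,(373,195)),(B,p1,(249,230)),(B,p2,(417,240)),(A,k,(329,67)),(B,k,(406,151)),(A,loc['post_top'],(138,49)),(B,loc['post_top'],(240,142))]
def f(p):
  c,s=np.cos(p[2]),np.sin(p[2]);r=[]
  for C,X,uv in obs:
    W=[p[0]+c*X[0]-s*X[1],p[1]+s*X[0]+c*X[1],X[2]];r+=list(proj(C,W)[0]-uv)
  return np.array(r)
q=least_squares(f,[.625,.062,0],loss='soft_l1').x
if __name__=='__main__':
  print(q,f(q).reshape(-1,2).round(1).tolist())
  c,s=np.cos(q[2]),np.sin(q[2])
  for n,X in dict(post=(.02,.08),knob=(.02,-.04),fork=(.02,-.08)).items(): print(n,q[0]+c*X[0]-s*X[1],q[1]+s*X[0]+c*X[1])
  # stop face candidates visible in w3
  for uv in[(352,84)]:
    print('stop',atz(B,uv,.102))
E
python3 fit.py
```

```text
[ 0.63216149  0.05489419 -0.06301525] [[0.0, 2.0], [1.4, -1.0], [-0.2, -2.9], [-1.5, 0.3], [1.5, -3.7], [1.1, 1.1], [3.0, -3.5], [-0.1, 0.6], [-0.9, 2.0], [4.0, -2.0], [-1.0, 4.6], [0.8, 4.4], [-1.2, 3.8], [0.4, 3.6], [-0.8, -2.3], [2.3, 0.7], [-1.4, -0.5], [-1.5, 2.5]]
post 0.6571596739862425 0.13347593881818706
knob 0.6496028470502979 0.01371411532396926
fork 0.6470839047383165 -0.026206492507436674
stop [0.70095422 0.05256272 0.102     ]
```

```bash
python3 -c "
from h import *
plan([.6496,.0137,.37],86.4,11)"
```

```text
[0.0004, -0.0001, -0.9828, 0.0045, 0.006, 0.0028]
[0.0004, -0.0001, -0.9828, 0.0037, 0.0066, 0.0028]
[0.0004, -0.0001, -0.9828, 0.0027, 0.007, 0.0028]
[0.0004, -0.0001, -0.9828, 0.0017, 0.0074, 0.0028]
[0.0004, -0.0001, -0.9828, 0.0007, 0.0075, 0.0028]
[0.0004, -0.0001, -0.9828, -0.0003, 0.0075, 0.0028]
[0.0004, -0.0001, -0.9828, -0.0014, 0.0074, 0.0028]
[0.0004, -0.0001, -0.9828, -0.0024, 0.0072, 0.0028]
[0.0004, -0.0001, -0.9828, -0.0033, 0.0068, 0.0028]
[0.0004, -0.0001, -0.9828, -0.0042, 0.0063, 0.0028]
[0.0004, -0.0001, -0.9828, -0.005, 0.0056, 0.0028]
```

{"api": "move_arm", "payload": {
  "plan": [
    [[0, 0, -0.983, 0.0045, 0.006, 0.003, 0.05], [0, 0, -0.983, 0.0037, 0.0066, 0.003, 0.05], [0, 0, -0.983, 0.0027, 0.007, 0.003, 0.05], [0, 0, -0.983, 0.0017, 0.0074, 0.003, 0.05], [0, 0, -0.983, 0.0007, 0.0075, 0.003, 0.05], [0, 0, -0.983, -0.0003, 0.0075, 0.003, 0.05], [0, 0, -0.983, -0.0014, 0.0074, 0.003, 0.05], [0, 0, -0.983, -0.0024, 0.0072, 0.003, 0.05], [0, 0, -0.983, -0.0033, 0.0068, 0.003, 0.05], [0, 0, -0.983, -0.0042, 0.0063, 0.003, 0.05]]
  ]
}}

```text
time: 5.55
ee_pos: [0.6452, 0.02, 0.37]
orientation: [2.425, 1.996, -0.0]
force: [-0.4, -0.6, 0.1]
width: 0.0501
grip_force: 0.0
```

{"api": "move_arm", "payload": {
  "plan": [
    [[0, 0, -0.983, -0.005, 0.0056, 0, 0.05], [0, 0, 0, 0, 0, 0, 0.05], [0, 0, 0, 0, 0, 0, 0.05]]
  ]
}}

```text
time: 5.85
ee_pos: [0.6496, 0.0145, 0.37]
orientation: [-2.293, -2.147, -0.0]
force: [-1.2, 0.0, 0.7]
width: 0.0502
grip_force: 0.0
```

```bash
python3 look.py w4 knob post_top fork
python3 -c "
from h import *
import pickle
s,d=pickle.load(open('w4.pkl','rb'));C=cam('wrist',s)
for l,z in dict(knob=.132,post_top=.17,fork=.122).items():
  if d[l]: print(l,atz(C,d[l][0][0],z))
plan([.6496,.0137,.290],86.4,3)"
```

```text
[0.64960933 0.014451   0.36999287] [-2.29339416e+00 -2.14668185e+00 -2.79563276e-04] [ 0.34  0.53 -0.62  1.32  0.3   1.38 -0.33]
knob [([311.5, 218.5], 0.69)]
post_top [([314.2, 19.9], 0.67)]
fork [([315.7, 258.6], 0.69)]
knob [0.64670676 0.0141596  0.132     ]
post_top [0.65764462 0.13417194 0.17      ]
fork [ 0.64709177 -0.0237916   0.122     ]
[0.0008, -0.0001, 0.0008, -0.0005, 0.0, 0.0267]
[0.0008, -0.0001, 0.0008, -0.0005, 0.0, 0.0267]
[0.0008, -0.0001, 0.0008, -0.0005, 0.0, 0.0267]
```

View pics/w4.png

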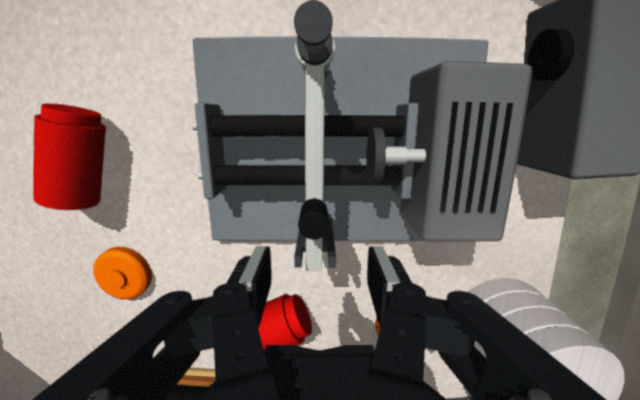

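The gripper is straight above the knob at (313,218), between the jaws. The stop disc's face edge is at about column 369, rows 128-178.

{"api": "move_arm", "payload": {
  "grip_force": 35,
  "plan": [
    [[0, 0, 0, 0, -0.001, 0.027, 0.05], [0, 0, 0, 0, 0, 0.027, 0.05], [0, 0, 0, 0, 0, 0.0265, 0.05], [0, 0, 0, 0, 0, 0, 0.05], [0, 0, 0, 0, 0, 0, 0.0], [0, 0, 0, 0, 0, 0, 0.0], [0, 0, 0, 0, 0, 0, 0.0], [0, 0, 0, 0, 0, 0, 0.0], [0, 0, 0, 0, 0, 0, 0.0]]
  ]
}}

```text
time: 6.95
ee_pos: [0.6491, 0.015, 0.2907]
orientation: [2.288, 2.151, 0.002]
force: [-1.7, -0.2, 4.4]
width: 0.0207
grip_force: 34.4
```

```bash
python3 -c "
from h import *
import pickle,fit
q=fit.q;s,d=pickle.load(open('w4.pkl','rb'));C=cam('wrist',s)
R=np.array([[np.cos(q[2]),np.sin(q[2])],[-np.sin(q[2]),np.cos(q[2])]])
for uv,z in [((368,152),.078),((370,130),.085),((368,152),.1),((374,128),.102)]: print(uv,z,R@(atz(C,uv,z)[:2]-q[:2]))
print(bot.read_state())
"
```

```text
(368, 152) 0.078 [0.06837704 0.00459822]
(370, 130) 0.085 [0.06814747 0.02367908]
(368, 152) 0.1 [0.06476283 0.00724611]
(374, 128) 0.102 [0.06834153 0.02603046]
{'time': 6.95, 'joint_pos': array([ 0.33602231,  0.57992397, -0.59895566,  1.42886324,  0.33380732,
        1.23284694, -0.35793207]), 'qvel': array([-0.00016353,  0.00417478,  0.00076793,  0.00194871,  0.00077674,
       -0.00362374, -0.00035079]), 'tau': array([ 9.22396802e-02, -6.45136571e+01, -1.00898391e+01, -3.26725674e+01,
        2.90004546e-01, -4.55047293e-01, -4.54796784e-03]), 'ee_pos': array([0.64906615, 0.01497746, 0.29071826]), 'orientation': array([2.2875738 , 2.15146   , 0.00248487]), 'force': array([-1.69971518, -0.1989877 ,  4.39938341]), 'wrist_torque': array([0.13373429, 0.29795804, 0.04011799]), 'grip_force': 34.415311217308044, 'width': 0.020696787794915423}
```

{"api": "move_arm", "payload": {
  "plan": [
    [[0, 0, 0, 0, 0, -0.008, 0], [0, 0, 0, 0, 0, -0.008, 0], [0, 0, 0, 0, 0, -0.008, 0], [0, 0, 0, 0, 0, -0.008, 0], [0, 0, 0, 0, 0, 0, 0], [0, 0, 0, 0, 0, 0, 0]]
  ]
}}

```text
time: 7.55
ee_pos: [0.6484, 0.0154, 0.3204]
orientation: [-2.286, -2.152, 0.001]
force: [1.2, 4.6, -10.7]
width: 0.0207
grip_force: 34.8
```

Run:
```python
from h import *
import fit
bot.grab_frame('side');
for n in('side',):
  bot.grab_frame(n); r=bot.mark_of(n,'knob'); print(r[:2])
s=bot.read_state();print(s['ee_pos'],s['width'],s['force'])
# arc rows, turn then/before: tool frame shift to orbit post, chord
P=np.array([.6574,.1338]);d=np.array(s['ee_pos'])[:2]-P;print('r',np.hypot(*d))
R=Ro.from_rotvec(s['orientation']);
th=np.radians(8)
c,si=np.cos(-th),np.sin(-th);d2=np.array([c*d[0]-si*d[1],si*d[0]+c*d[1]])
print(R.inv().apply(np.r_[d2-d,0]))
```

```text
[{'xy': [266.2, 187.3], 'p': 0.75}]
[0.64838836 0.01543836 0.32012911] 0.021106130734894958 [  1.34943508   5.91573207 -11.4855557 ]
r 0.11870420207734353
[ 1.41603733e-03 -1.65000806e-02  3.71903083e-05]
```

{"api": "move_arm", "payload": {
  "plan": [
    [[0, 0, 1, 0.0014, -0.0165, 0, 0], [0, 0, 1, 0.0014, -0.0165, 0, 0], [0, 0, 1, 0.0014, -0.0165, 0, 0], [0, 0, 1, 0.0014, -0.0165, 0, 0], [0, 0, 1, 0.0014, -0.0165, 0, 0]]
  ]
}}

```text
time: 8.2
ee_pos: [0.5738, 0.0477, 0.3203]
orientation: [-2.891, -1.231, 0.004]
force: [2.0, 2.8, -11.6]
width: 0.0212
grip_force: 34.9
```

```bash
cat > arc.py <<'E'
from h import *
s=bot.read_state();print(s['ee_pos'],s['force'],s['wrist_torque'],s['width'],s['joint_pos'].round(2))
P=np.array([.6574,.1338]);d=np.array(s['ee_pos'])[:2]-P;print('r',np.hypot(*d),'swing deg',-np.degrees(np.arctan2(d[1],d[0]))-90-3.6)
R=Ro.from_rotvec(s['orientation']);x=R.as_matrix()[:,0];print('toolyaw',np.degrees(np.arctan2(x[1],x[0])),'in-radial vs',np.degrees(np.arctan2(-d[1],-d[0])))
E
python3 arc.py
```

```text
[0.57375599 0.0477321  0.32031422] [  1.98064555   2.78939527 -11.61411463] [ 0.45168266 -0.25154793  0.17651954] 0.0212408591771428 [ 0.27  0.38 -0.52  1.61  0.2   1.21 -1.06]
r 0.1200166838530795 swing deg 40.58173703103068
toolyaw 46.11891981962688 in-radial vs 45.818262968969314
```

{"api": "move_arm", "payload": {
  "plan": [
    [[0, 0, 1, 0.0014, -0.0167, 0, 0], [0, 0, 1, 0.0014, -0.0167, 0, 0], [0, 0, 1, 0.0014, -0.0167, 0, 0], [0, 0, 1, 0.0014, -0.0167, 0, 0], [0, 0, 1, 0.0014, -0.0167, 0, 0], [0, 0, 0.6, 0.001, -0.01, 0, 0], [0, 0, 0, 0, 0, 0, 0], [0, 0, 0, 0, 0, 0, 0]]
  ]
}}

```text
time: 9.0
ee_pos: [0.5375, 0.1318, 0.3196]
orientation: [3.139, 0.051, -0.01]
force: [-7.4, 0.2, -11.1]
width: 0.0205
grip_force: 34.9
```

```bash
python3 arc.py
```

```text
[0.5375272  0.13176812 0.31959122] [ -7.43183738   0.2406569  -11.10719197] [0.11298931 1.69706031 0.02213198] 0.020454453945616957 [ 0.06  0.32 -0.44  1.67  0.15  1.19 -1.95]
r 0.11989001439095891 swing deg 85.42891028628597
toolyaw 1.8490117755656599 in-radial vs 0.9710897137140596
```

{"api": "move_arm", "payload": {
  "plan": [
    [[0, 0, 0, 0, 0, 0.004, 0], [0, 0, 0, 0, 0, 0.004, 0], [0, 0, 0, 0, 0, 0.004, 0], [0, 0, 0, 0, 0, 0.004, 0], [0, 0, 0, 0, 0, 0.004, 0], [0, 0, 0, 0, 0, 0.003, 0], [0, 0, 0, 0, 0, 0.003, 0], [0, 0, 0, 0, 0, 0.002, 0], [0, 0, 0, 0, 0, 0.002, 0], [0, 0, 0, 0, 0, 0, 0]]
  ]
}}

```text
time: 10.0
ee_pos: [0.5369, 0.132, 0.2913]
orientation: [3.139, 0.051, -0.01]
force: [-18.9, -2.0, 8.2]
width: 0.021
grip_force: 36.8
```

{"api": "move_arm", "payload": {
  "plan": [
    [[0, 0, 0, 0, 0, 0, 0.05], [0, 0, 0, 0, 0, 0, 0.05], [0, 0, 0, 0, 0, 0, 0.05], [0, 0, 0, 0, 0, -0.03, 0.05], [0, 0, 0, 0, 0, -0.04, 0.05], [0, 0, 0, 0, 0, -0.04, 0.05], [0, 0, 0, 0, 0, 0, 0.05]]
  ]
}}

```text
time: 10.7
ee_pos: [0.5404, 0.1328, 0.4083]
orientation: [-3.139, -0.047, -0.018]
force: [0.6, 0.8, 0.1]
width: 0.0501
grip_force: 0.0
```

```bash
python3 look.py w5 knob
python3 - <<'E'
from h import *
import pickle
s,d=pickle.load(open('w5.pkl','rb'));C=cam('wrist',s)
if d['knob']: print('knob',atz(C,d['knob'][0][0],.132))
s=pickle.load(open('w1.pkl','rb'));C=cam('wrist',s)
T=cam('top')
im=cv2.imread('pics/w1.png')[95:230,290:395];cv2.imwrite('pics/w1c.png',cv2.resize(im,None,fx=4.4,fy=4.4,interpolation=cv2.INTER_CUBIC))
plan([.44,-.20,.40],0,10)
E
```

```text
[0.54041167 0.13281129 0.40827815] [-3.13897713 -0.04655426 -0.01783552] [ 0.07  0.26 -0.45  1.55  0.12  1.35 -1.93]
knob [([319.9, 214.6], 0.76)]
knob [0.53611445 0.13169233 0.132     ]
[-0.0003, -0.0027, 0.0211, -0.0109, 0.0329, 0.0002]
[-0.0003, -0.0027, 0.0211, -0.0108, 0.0329, 0.0002]
[-0.0003, -0.0027, 0.0211, -0.0107, 0.033, 0.0002]
[-0.0003, -0.0027, 0.0211, -0.0106, 0.033, 0.0003]
[-0.0003, -0.0027, 0.0211, -0.0105, 0.033, 0.0003]
[-0.0003, -0.0027, 0.0211, -0.0104, 0.0331, 0.0003]
[-0.0003, -0.0027, 0.0211, -0.0103, 0.0331, 0.0003]
[-0.0003, -0.0027, 0.0211, -0.0102, 0.0331, 0.0003]
[-0.0003, -0.0027, 0.0211, -0.0101, 0.0332, 0.0003]
[-0.0003, -0.0027, 0.0211, -0.0101, 0.0332, 0.0003]
```

View pics/w1c.png

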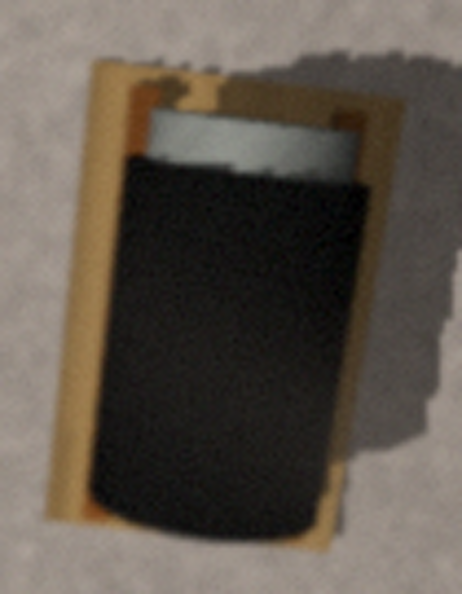

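Run:
```python
from h import *
plan([.45,-.287,.345],0,10)
```

```text
[-0.0003, -0.0027, 0.0211, -0.0102, 0.0416, 0.0057]
[-0.0003, -0.0027, 0.0211, -0.0101, 0.0417, 0.0057]
[-0.0003, -0.0027, 0.0211, -0.01, 0.0417, 0.0057]
[-0.0003, -0.0027, 0.0211, -0.0098, 0.0417, 0.0058]
[-0.0003, -0.0027, 0.0211, -0.0097, 0.0418, 0.0058]
[-0.0003, -0.0027, 0.0211, -0.0096, 0.0418, 0.0058]
[-0.0003, -0.0027, 0.0211, -0.0095, 0.0418, 0.0058]
[-0.0003, -0.0027, 0.0211, -0.0093, 0.0418, 0.0058]
[-0.0003, -0.0027, 0.0211, -0.0092, 0.0419, 0.0058]
[-0.0003, -0.0027, 0.0211, -0.0091, 0.0419, 0.0058]
```

{"api": "move_arm", "payload": {
  "plan": [
    [[0, 0, 0, -0.0102, 0.0416, 0.0057, 0.085], [0, 0, 0, -0.0102, 0.0416, 0.0057, 0.085], [0, 0, 0.1, -0.0101, 0.0416, 0.0057, 0.085], [0, 0, 0.1, -0.0101, 0.0417, 0.0057, 0.085], [0, -0.03, 0, -0.01, 0.0417, 0.0058, 0.085], [0, 0, 0, -0.0095, 0.0418, 0.0058, 0.085], [0, 0, 0, -0.0093, 0.0418, 0.0058, 0.085], [0, 0, 0, -0.0092, 0.0419, 0.0058, 0.085], [0, 0, 0, -0.0091, 0.0419, 0.0058, 0.085], [0, 0, 0, -0.009, 0.0419, 0.0058, 0.085]]
  ]
}}

```text
time: 11.8
ee_pos: [0.4458, -0.288, 0.3425]
orientation: [-3.141, -0.003, 0.009]
force: [1.0, 0.1, -0.5]
width: 0.0848
grip_force: 0.0
```

{"api": "move_arm", "payload": {
  "plan": [
    [[0, 0, 0, 0, 0, 0, 0.085], [0, 0, 0, 0, 0, 0, 0.085]]
  ]
}}

```text
time: 12.0
ee_pos: [0.4461, -0.2873, 0.3424]
orientation: [-3.14, 0.002, 0.01]
force: [1.1, 1.0, 0.9]
width: 0.0851
grip_force: 0.0
```

```bash
python3 look.py w6 barrel_center
python3 - <<'E'
im=__import__('cv2').imread('pics/w6.png')[60:270,240:420];import cv2
cv2.imwrite('pics/w6c.png',cv2.resize(im,None,fx=2.8,fy=2.8,interpolation=cv2.INTER_CUBIC))
E
```

```text
[ 0.44608633 -0.28726159  0.34243439] [-3.14024025e+00  1.87365963e-03  1.01146273e-02] [ 0.63  0.23 -0.14  1.71  0.04  1.21 -1.09]
barrel_center [([175.3, 48.3], 0.95), ([325.4, 181.8], 0.88), ([314.5, 318.4], 0.69)]
```

View pics/w6c.png

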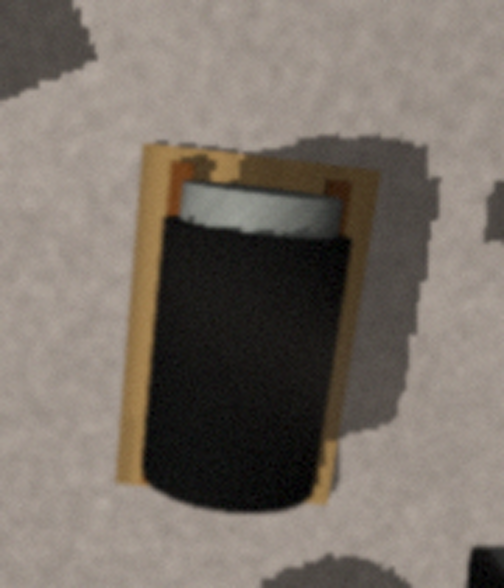

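Run:
```python
from h import *
import pickle
from scipy.optimize import least_squares
s1=pickle.load(open('w1.pkl','rb'));s6=pickle.load(open('w6.pkl','rb'))[0]
A=cam('wrist',s1);B=cam('wrist',s6)
a=lambda x,y:(290+x/4.4,95+y/4.4)
b=lambda x,y:(240+x/2.8,60+y/2.8)
side=[ray(A,a(*p)) for p in[(130,160),(92,490),(370,185),(325,510)]]+[ray(B,b(*p)) for p in[(163,218),(143,475),(350,238),(315,495)]]
lid=[(A,a(253,110)),(B,b(265,184))];bot_=[(A,a(210,538)),(B,b(240,512))]
def f(p):
    u=np.array([np.cos(p[3]),np.sin(p[3]),0]);c=p[:3];r=[]
    for o,v in side:
        n=np.cross(u,v);r.append((abs(np.dot(c-o,n))/np.linalg.norm(n)-.031)*1000)
    for X,L in((c+.05*u+[0,0,.026],lid),(c-.05*u+[0,0,.031],bot_)):
        for C,uv in L: r.append((proj(C,X)[0]-uv)[1])
    return np.array(r)
q=least_squares(f,[.46,-.29,.035,-.1]);print(q.x,np.degrees(q.x[3]),f(q.x).round(1))
print('mark',atz(B,(325.4,181.8),.035))
```

```text
[ 0.46140758 -0.29598905  0.03702557 -0.09820857] -5.626936852596265 [-1.8 -0.5 -0.8  0.2 -0.3 -0.1 -1.2 -0.9  0.4  0.6 -0.4 -0.8]
mark [ 0.45886529 -0.2936603   0.035     ]
```

```bash
python3 -c "
from h import *
plan([.4465,-.2943,.188],-5.6,4)"
```

```text
[-0.0016, 0.009, 0.1807, -0.0, 0.0023, 0.0388]
[-0.0016, 0.009, 0.1807, -0.0, 0.0023, 0.0388]
[-0.0016, 0.009, 0.1807, 0.0, 0.0023, 0.0388]
[-0.0016, 0.009, 0.1807, 0.0, 0.0023, 0.0388]
```

{"api": "move_arm", "payload": {
  "grip_force": 40,
  "plan": [
    [[0, 0.036, 0.72, 0, 0.009, 0.0, 0.085], [0, 0, 0, 0.0007, 0, 0.04, 0.085], [0, 0, 0, 0.0003, 0, 0.04, 0.085], [0, 0, 0, 0, 0, 0.04, 0.085], [0, 0, 0, 0, 0, 0.025, 0.085], [0, 0, 0, 0, 0, 0.0095, 0.085], [0, 0, 0, 0, 0, 0, 0.085], [0, 0, 0, 0, 0, 0, 0.085]]
  ]
}}

```text
time: 12.9
ee_pos: [0.449, -0.2951, 0.1909]
orientation: [3.137, -0.154, 0.004]
force: [0.7, -1.1, 1.3]
width: 0.0851
grip_force: 0.0
```

{"api": "move_arm", "payload": {
  "plan": [
    [[0, 0, 0, 0, 0, 0, 0.04], [0, 0, 0, 0, 0, 0, 0.04], [0, 0, 0, 0, 0, 0, 0.04], [0, 0, 0, 0, 0, 0, 0.04], [0, 0, 0, 0, 0, 0, 0.04]]
  ]
}}

```text
time: 13.4
ee_pos: [0.4488, -0.2954, 0.1913]
orientation: [3.137, -0.155, 0.005]
force: [-1.1, 2.4, 7.8]
width: 0.0612
grip_force: 41.9
```

{"api": "move_arm", "payload": {
  "plan": [
    [[0, 0, 0, 0, 0, -0.01, 0.04], [0, 0, 0, 0, 0, -0.03, 0.04], [0, 0, 0, 0, 0, -0.04, 0.04], [0, 0, 0, 0, 0, -0.04, 0.04], [0, 0, 0, 0, 0, -0.035, 0.04], [0, 0, 0, 0, 0, -0.01, 0.04], [0, 0, 0, 0, 0, 0, 0.04]]
  ]
}}

```text
time: 14.1
ee_pos: [0.4481, -0.2954, 0.3562]
orientation: [3.136, -0.155, 0.006]
force: [0.7, -0.7, -4.3]
width: 0.0608
grip_force: 45.5
```

```bash
python3 -c "
from h import *
import fit
q=fit.q;print(q)
s=bot.read_state();print(s['force'],s['wrist_torque'],s['width'])
u=np.array([np.cos(q[2]),np.sin(q[2])])
# target TCP with barrel centre at tumbler x=-.005
P=q[:2]+u*(-.005-.0125);print(P)
plan([P[0],P[1],.356],np.degrees(q[2]),10)"
```

```text
[ 0.63220685  0.05515043 -0.06305808]
[ 0.65244543 -0.72140652 -4.31252312] [-0.02497383  0.01439786  0.00565125] 0.06081723071649882
[0.61474163 0.05625321]
[0.0013, -0.0028, -0.0258, 0.0131, -0.0366, 0.0]
[0.0013, -0.0028, -0.0258, 0.0132, -0.0366, 0.0]
[0.0013, -0.0028, -0.0258, 0.0134, -0.0365, 0.0]
[0.0013, -0.0028, -0.0258, 0.0135, -0.0365, 0.0]
[0.0013, -0.0028, -0.0258, 0.0136, -0.0365, 0.0]
[0.0013, -0.0028, -0.0258, 0.0138, -0.0364, 0.0]
[0.0013, -0.0028, -0.0258, 0.0139, -0.0364, 0.0]
[0.0013, -0.0028, -0.0258, 0.014, -0.0363, 0.0]
[0.0013, -0.0028, -0.0258, 0.0142, -0.0363, 0.0]
[0.0013, -0.0028, -0.0258, 0.0143, -0.0362, 0.0]
```

{"api": "move_arm", "payload": {
  "plan": [
    [[0, -0.003, -0.026, 0.0131, -0.0366, 0, 0.04], [0, -0.003, -0.026, 0.0132, -0.0366, 0, 0.04], [0, -0.003, -0.026, 0.0134, -0.0365, 0, 0.04], [0, -0.003, -0.026, 0.0135, -0.0365, 0, 0.04], [0, -0.003, -0.026, 0.0136, -0.0365, 0, 0.04], [0, -0.003, -0.026, 0.0138, -0.0364, 0, 0.04], [0, -0.003, -0.026, 0.0139, -0.0364, 0, 0.04], [0, -0.003, -0.026, 0.014, -0.0363, 0, 0.04], [0, -0.003, -0.026, 0.0142, -0.0363, 0, 0.04], [0, -0.003, -0.026, 0.0143, -0.0362, 0, 0.04]]
  ]
}}

```text
time: 15.1
ee_pos: [0.6145, 0.0577, 0.3512]
orientation: [3.14, -0.098, -0.012]
force: [0.2, -0.1, -3.7]
width: 0.0605
grip_force: 45.4
```

{"api": "move_arm", "payload": {
  "plan": [
    [[0, 0, 0, 0, 0, 0, 0.04], [0, 0, 0, 0, 0, 0, 0.04]]
  ]
}}

```text
time: 15.3
ee_pos: [0.6141, 0.0578, 0.3513]
orientation: [-3.14, 0.094, 0.013]
force: [0.5, -1.1, -3.7]
width: 0.0607
grip_force: 45.4
```

```bash
python3 look.py w7 barrel_center fork
python3 -c "
from h import *
import fit,pickle
s,d=pickle.load(open('w7.pkl','rb'));C=cam('wrist',s);c,sn=np.cos(-.063),np.sin(-.063)
im=cv2.imread('pics/w7.png')
def w(x,y,z): return [fit.q[0]+c*x-sn*y,fit.q[1]+sn*x+c*y,z]
# overlay model: plate edges, rollers, stop axis, post
for x1,x2 in [((-.08,.034,.045),(.103,.034,.045)),((-.08,-.034,.045),(.103,-.034,.045)),((-.11,.11,.014),(-.11,-.11,.014)),((-.11,-.11,.014),(.19,-.11,.014)),((-.11,.11,.014),(.19,.11,.014)),((.02,.08,.16),(.02,.08,.17)),((.0,-.08,.122),(.04,-.08,.122)),((.067,-.024,.078),(.067,.024,.078)),((.067,0,.054),(.067,0,.102))]:
  p=proj(C,[w(*x1),w(*x2)]);cv2.line(im,tuple(int(v) for v in p[0].round()),tuple(int(v) for v in p[1].round()),(0,0,255),1)
cv2.imwrite('pics/w7o.png',im)
plan([.6147,.0563,.24],np.degrees(fit.q[2]),4)"
```

```text
[0.61408973 0.05781773 0.35126146] [-3.1401418   0.09369445  0.01268215] [ 0.1   0.42 -0.34  1.46  0.14  1.3  -1.88]
barrel_center [([529.8, 214.9], 0.62)]
fork []
[0.0023, 0.01, -0.0029, 0.0003, -0.0004, 0.0282]
[0.0023, 0.01, -0.0029, 0.0002, -0.0004, 0.0282]
[0.0023, 0.01, -0.0029, 0.0002, -0.0004, 0.0282]
[0.0023, 0.01, -0.0029, 0.0001, -0.0004, 0.0282]
```

View pics/w7o.png

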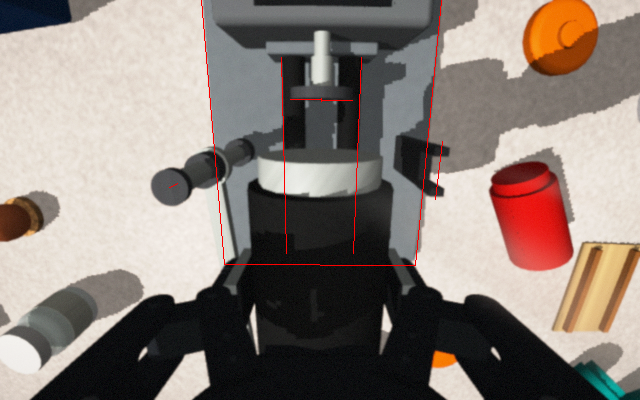

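The overlaid model fits the scene: post (172,185), rollers, plate edges, and stop face near row 98. The barrel is aligned above the rollers, so I'll lower it.

{"api": "move_arm", "payload": {
  "plan": [
    [[0, 0.01, 0, 0.0003, -0.0004, 0.03, 0.04], [0, 0.01, 0, 0.0003, -0.0004, 0.03, 0.04], [0, 0.01, 0, 0, -0.0004, 0.03, 0.04], [0, 0.01, 0, 0, -0.0003, 0.019, 0.04], [0, 0, 0, 0, 0, 0, 0.04], [0, 0, 0, 0, 0, 0, 0.04]]
  ]
}}

```text
time: 16.05
ee_pos: [0.6151, 0.0568, 0.2456]
orientation: [3.139, -0.101, 0.003]
force: [0.9, 1.2, -3.2]
width: 0.0605
grip_force: 45.3
```

```bash
python3 -c "
from h import *
s=bot.read_state();print(s['force'],s['wrist_torque'],s['ee_pos'],s['orientation'])
plan([.6147,.0563,.235],-3.6,1)"
```

```text
[ 0.91922032  1.22165017 -3.19172277] [-0.00068899 -0.00314346 -0.00653779] [0.61511175 0.05683267 0.24564904] [ 3.13948565e+00 -1.00813369e-01  3.07888140e-03]
[0.003, -0.0141, -0.0098, -0.0004, 0.0006, 0.0106]
```

{"api": "move_arm", "payload": {
  "plan": [
    [[0, 0, 0, 0, 0.0005, 0.004, 0.04], [0, 0, 0, 0, 0, 0.004, 0.04], [0, 0, 0, 0, 0, 0, 0.04], [0, 0, 0, 0, 0, 0, 0.04]]
  ]
}}

```text
time: 16.45
ee_pos: [0.6151, 0.0574, 0.2376]
orientation: [3.14, -0.098, 0.004]
force: [0.5, -0.3, -3.1]
width: 0.0609
grip_force: 45.3
```

{"api": "move_arm", "payload": {
  "plan": [
    [[0, 0, 0, 0, 0, 0.001, 0.04], [0, 0, 0, 0, 0, 0, 0.04]]
  ]
}}

```text
time: 16.65
ee_pos: [0.6151, 0.0575, 0.2364]
orientation: [3.14, -0.098, 0.004]
force: [0.2, 0.6, -3.9]
width: 0.0606
grip_force: 45.3
```

{"api": "move_arm", "payload": {
  "plan": [
    [[0, 0, 0, 0, 0, 0.001, 0.04], [0, 0, 0, 0, 0, 0, 0.04]]
  ]
}}

```text
time: 16.85
ee_pos: [0.6152, 0.0574, 0.2354]
orientation: [3.14, -0.098, 0.004]
force: [0.4, 0.1, -4.0]
width: 0.0609
grip_force: 45.6
```

{"api": "move_arm", "payload": {
  "plan": [
    [[0, 0, 0, 0, 0.001, 0.001, 0.04], [0, 0, 0, 0, 0, 0, 0.04]]
  ]
}}

```text
time: 17.05
ee_pos: [0.6152, 0.0565, 0.2347]
orientation: [-3.14, 0.098, -0.005]
force: [-0.6, 0.9, -0.4]
width: 0.061
grip_force: 45.9
```

{"api": "move_arm", "payload": {
  "plan": [
    [[0, 0, 0, 0, 0, 0.001, 0.04], [0, 0, 0, 0, 0, 0, 0.04]]
  ]
}}

```text
time: 17.25
ee_pos: [0.6152, 0.0566, 0.2347]
orientation: [3.14, -0.098, 0.005]
force: [-4.0, 0.6, 7.2]
width: 0.0609
grip_force: 46.7
```

{"api": "move_arm", "payload": {
  "plan": [
    [[0, 0, 0, 0, 0, 0.001, 0.04], [0, 0, 0, 0, 0, 0, 0.04]]
  ]
}}

```text
time: 17.45
ee_pos: [0.6152, 0.0566, 0.2346]
orientation: [3.14, -0.098, 0.006]
force: [-7.5, -0.6, 14.3]
width: 0.0607
grip_force: 47.5
```

{"api": "move_arm", "payload": {
  "plan": [
    [[0, 0, 0, 0, 0, -0.0026, 0.04], [0, 0, 0, 0.004, 0, 0, 0.04], [0, 0, 0, 0.004, 0, 0, 0.04], [0, 0, 0, 0.003, 0, 0, 0.04], [0, 0, 0, 0, 0, 0, 0.04], [0, 0, 0, 0, 0, 0, 0.04]]
  ]
}}

```text
time: 18.05
ee_pos: [0.6264, 0.0557, 0.2348]
orientation: [-3.14, 0.098, -0.005]
force: [0.7, -0.3, -2.8]
width: 0.0607
grip_force: 45.8
```

Run:
```python
from h import *
s=bot.read_state();print(s['ee_pos'],s['force'],s['wrist_torque']);C=cam('wrist',s)
bot.grab_frame('wrist');im=bot.grab_frame('wrist')[:,:,::-1][60:220,220:420]
cv2.imwrite('pics/w8.png',cv2.resize(im,None,fx=3.7,fy=3.7,interpolation=cv2.INTER_CUBIC))
```

```text
[0.62635555 0.0557495  0.23477259] [ 0.65894011 -0.26364939 -2.75460557] [ 0.19571075 -0.16963911  0.06451693]
```

View pics/w8.png

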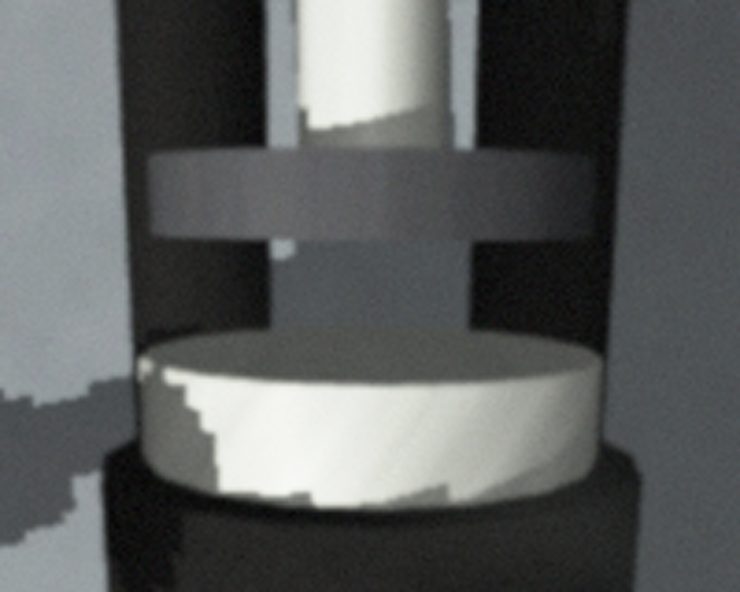

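The gap between the lid's top edge (crop row 380) and the stop face (row 238) is about 15 mm at roughly 9 px/mm.

{"api": "move_arm", "payload": {
  "plan": [
    [[0, 0, 0, 0.004, 0, 0, 0.04], [0, 0, 0, 0.004, 0, 0, 0.04], [0, 0, 0, 0.002, 0, 0, 0.04], [0, 0, 0, 0, 0, 0, 0.04], [0, 0, 0, 0, 0, 0, 0.04]]
  ]
}}

```text
time: 18.65
ee_pos: [0.6362, 0.055, 0.2349]
orientation: [3.14, -0.099, 0.004]
force: [1.5, 0.3, -2.8]
width: 0.0606
grip_force: 45.7
```

{"api": "move_arm", "payload": {
  "plan": [
    [[0, 0, 0, 0.0015, 0, 0, 0.04], [0, 0, 0, 0, 0, 0, 0.04]]
  ]
}}

```text
time: 18.85
ee_pos: [0.6375, 0.0551, 0.2349]
orientation: [3.14, -0.098, 0.003]
force: [-0.1, 0.5, -2.7]
width: 0.0607
grip_force: 45.7
```

{"api": "move_arm", "payload": {
  "plan": [
    [[0, 0, 0, 0.001, 0, 0, 0.04], [0, 0, 0, 0, 0, 0, 0.04]]
  ]
}}

```text
time: 19.05
ee_pos: [0.6385, 0.0549, 0.2349]
orientation: [3.14, -0.099, 0.003]
force: [0.1, 0.6, -2.9]
width: 0.0606
grip_force: 45.7
```

{"api": "move_arm", "payload": {
  "plan": [
    [[0, 0, 0, 0.001, 0, 0, 0.04], [0, 0, 0, 0, 0, 0, 0.04]]
  ]
}}

```text
time: 19.25
ee_pos: [0.6392, 0.0549, 0.2348]
orientation: [3.14, -0.098, 0.002]
force: [-3.9, 1.2, -2.1]
width: 0.0608
grip_force: 45.8
```

{"api": "move_arm", "payload": {
  "plan": [
    [[0, 0, 0, 0.0004, 0, 0, 0.04], [0, 0, 0, 0, 0, 0, 0.04]]
  ]
}}

```text
time: 19.45
ee_pos: [0.6394, 0.0549, 0.2348]
orientation: [3.14, -0.098, 0.001]
force: [-5.8, 1.6, -0.4]
width: 0.0605
grip_force: 45.8
```

{"api": "move_arm", "payload": {
  "plan": [
    [[0, 0, 0, 0, 0, 0.0007, 0.04], [0, 0, 0, 0, 0, 0, 0.04]]
  ]
}}

```text
time: 19.65
ee_pos: [0.6393, 0.055, 0.2347]
orientation: [3.14, -0.098, 0.001]
force: [-8.0, -0.3, 4.4]
width: 0.0609
grip_force: 46.4
```

{"api": "move_arm", "payload": {
  "plan": [
    [[0, 0, 0, 0, 0, 0, 0.066], [0, 0, 0, 0, 0, 0, 0.07], [0, 0, 0, 0, 0, 0, 0.075], [0, 0, 0, 0, 0, 0, 0.075], [0, 0, 0, 0, 0, 0, 0.075]]
  ]
}}

```text
time: 20.15
ee_pos: [0.6404, 0.0534, 0.2345]
orientation: [3.138, -0.101, 0.005]
force: [1.4, -4.3, -0.5]
width: 0.0748
grip_force: 0.0
```

{"api": "move_arm", "payload": {
  "plan": [
    [[0, 0, 0, 0, 0, -0.01, 0.075], [0, 0, 0, 0, 0, -0.03, 0.075], [0, 0, 0, 0, 0, -0.03, 0.075], [0, 0, 0, 0, 0, -0.04, 0.075], [0, 0, 0, 0, 0, -0.02, 0.075], [0, 0, 0, 0, 0, 0, 0.075], [0, 0, 0, 0, 0, 0, 0.075]]
  ]
}}

```text
time: 20.85
ee_pos: [0.6395, 0.0558, 0.3651]
orientation: [-3.139, 0.097, -0.006]
force: [0.4, 0.6, -0.1]
width: 0.0748
grip_force: 0.0
```

```bash
python3 look.py w9 knob barrel_center
python3 - <<'E'
from h import *
import pickle
im=cv2.imread('pics/w9.png')[40:300,150:470];cv2.imwrite('pics/w9c.png',cv2.resize(im,None,fx=2.3,fy=2.3,interpolation=cv2.INTER_CUBIC))
s,d=pickle.load(open('w9.pkl','rb'))
for a,p in d['knob'][:2]: print(atz(cam('wrist',s),a,.132))
E
```

```text
[0.63954243 0.05579724 0.36512644] [-3.13920217  0.09650431 -0.00600658] [ 0.09  0.46 -0.33  1.37  0.15  1.33 -1.87]
knob [([235.7, 344.9], 0.72)]
barrel_center [([320.4, 194.1], 0.78), ([515.3, 233.9], 0.59)]
[0.53660308 0.13190207 0.132     ]
```

View pics/w9c.png

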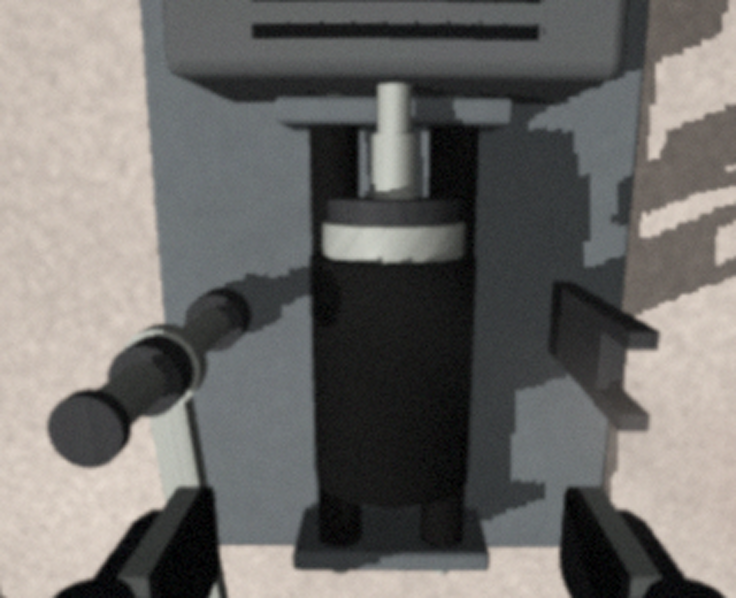

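The lid is against the stop disc (crop row ~222), the barrel is straight on the rollers and the bar is still aside. Back to the knob.

```bash
python3 -c "
from h import *
plan([.5365,.132,.365],1,5)"
```

```text
[0.0002, 0.0001, -0.114, -0.0215, -0.0141, -0.0004]
[0.0002, 0.0001, -0.114, -0.0212, -0.0144, -0.0004]
[0.0002, 0.0001, -0.114, -0.021, -0.0147, -0.0004]
[0.0002, 0.0001, -0.114, -0.0208, -0.0151, -0.0004]
[0.0002, 0.0001, -0.114, -0.0205, -0.0154, -0.0004]
```

{"api": "move_arm", "payload": {
  "plan": [
    [[0, 0, -0.114, -0.0215, -0.0141, 0, 0.05], [0, 0, -0.114, -0.0212, -0.0144, 0, 0.05], [0, 0, -0.114, -0.021, -0.0147, 0, 0.05], [0, 0, -0.114, -0.0208, -0.0151, 0, 0.05], [0, 0, -0.114, -0.0205, -0.0154, 0, 0.05], [0, 0, 0, 0, 0, 0, 0.05], [0, 0, 0, 0, 0, 0, 0.05]]
  ]
}}

```text
time: 21.7
ee_pos: [0.5366, 0.132, 0.3635]
orientation: [3.141, 0.028, 0.002]
force: [-0.1, -0.6, 0.8]
width: 0.0498
grip_force: 0.0
```

```bash
python3 look.py w10 knob; python3 -c "
from h import *
import pickle
s,d=pickle.load(open('w10.pkl','rb'))
for a,p in d['knob'][:1]: print(atz(cam('wrist',s),a,.132))
plan([.5365,.132,.29],1,3)"
```

```text
[0.53659963 0.13199176 0.3634636 ] [3.14082582e+00 2.80012820e-02 2.06836755e-03] [ 0.03  0.28 -0.4   1.62  0.11  1.26 -1.94]
knob [([318.9, 223.7], 0.75)]
[0.537703   0.13123855 0.132     ]
[0.0017, -0.0038, -0.0048, -0.0003, -0.0004, 0.0245]
[0.0017, -0.0038, -0.0048, -0.0003, -0.0004, 0.0245]
[0.0017, -0.0038, -0.0048, -0.0003, -0.0004, 0.0245]
```

{"api": "move_arm", "payload": {
  "grip_force": 40,
  "plan": [
    [[0, 0, 0, 0, 0, 0.025, 0.05], [0, 0, 0, 0, 0, 0.025, 0.05], [0, 0, 0, 0, 0, 0.0235, 0.05], [0, 0, 0, 0, 0, 0, 0.05], [0, 0, 0, 0, 0, 0, 0], [0, 0, 0, 0, 0, 0, 0], [0, 0, 0, 0, 0, 0, 0], [0, 0, 0, 0, 0, 0, 0], [0, 0, 0, 0, 0, 0, 0]]
  ]
}}

```text
time: 22.7
ee_pos: [0.5376, 0.1318, 0.2915]
orientation: [-3.141, -0.026, -0.007]
force: [2.5, 0.0, 1.9]
width: 0.0208
grip_force: 39.1
```

{"api": "move_arm", "payload": {
  "plan": [
    [[0, 0, 0, 0, 0, -0.008, 0], [0, 0, 0, 0, 0, -0.008, 0], [0, 0, 0, 0, 0, -0.008, 0], [0, 0, 0, 0, 0, -0.008, 0], [0, 0, 0, 0, 0, 0, 0], [0, 0, 0, 0, 0, 0, 0]]
  ]
}}

```text
time: 23.3
ee_pos: [0.538, 0.1314, 0.3222]
orientation: [-3.141, -0.026, -0.008]
force: [11.5, 0.4, -11.2]
width: 0.0207
grip_force: 39.6
```

```bash
python3 arc.py
```

```text
[0.53798114 0.13143952 0.32224913] [ 11.48092382   0.35372454 -11.18376453] [ 0.26582996 -2.22836834  0.06920859] 0.020693328985617057 [ 0.03  0.31 -0.4   1.67  0.13  1.18 -1.96]
r 0.11944218261742434 swing deg 85.26761547840854
toolyaw 0.9384370919380088 in-radial vs 1.1323845215914832
```

{"api": "move_arm", "payload": {
  "plan": [
    [[0, 0, -1, 0.0012, 0.0167, 0, 0], [0, 0, -1, 0.0012, 0.0167, 0, 0], [0, 0, -1, 0.0012, 0.0167, 0, 0], [0, 0, -1, 0.0012, 0.0167, 0, 0], [0, 0, -1, 0.0012, 0.0167, 0, 0]]
  ]
}}

```text
time: 23.8
ee_pos: [0.5672, 0.0566, 0.3222]
orientation: [-2.937, -1.111, -0.008]
force: [11.8, 10.5, -12.5]
width: 0.0209
grip_force: 39.7
```

```bash
python3 arc.py
```

```text
[0.56720909 0.0565675  0.32221598] [ 11.82298378  10.48989948 -12.49249365] [ 2.14083165 -2.20366792 -0.08088564] 0.020891460780971653 [ 0.22  0.36 -0.46  1.63  0.17  1.19 -1.13]
r 0.11874029711700122 swing deg 45.82581377675077
toolyaw 41.42308223675581 in-radial vs 40.574186223249214
```

{"api": "move_arm", "payload": {
  "plan": [
    [[0, 0, -1, 0.0015, 0.0166, 0, 0], [0, 0, -1, 0.0015, 0.0166, 0, 0], [0, 0, -1, 0.0014, 0.0166, 0, 0], [0, 0, -1, 0.0014, 0.0166, 0, 0], [0, 0, -1, 0.0014, 0.0166, 0, 0], [0, 0, 0, 0, 0, 0, 0]]
  ]
}}

```text
time: 24.4
ee_pos: [0.6388, 0.0189, 0.3201]
orientation: [-2.378, -2.046, -0.001]
force: [0.3, 6.3, -11.9]
width: 0.0208
grip_force: 39.8
```

```bash
python3 arc.py
```

```text
[0.63883079 0.01889201 0.32006154] [  0.3427491    6.34423172 -11.89655784] [ 1.21998613 -0.11636117  0.12055367] 0.020835843492580105 [ 0.3   0.52 -0.55  1.43  0.27  1.27 -0.41]
r 0.1163987228161216 swing deg 5.579676935611483
toolyaw 81.42644029224282 in-radial vs 80.82032306438852
```

{"api": "move_arm", "payload": {
  "plan": [
    [[0, 0, -0.32, -0.0007, 0.0052, 0, 0], [0, 0, -0.32, -0.0007, 0.0051, 0, 0], [0, 0, 0, 0, 0, 0, 0], [0, 0, 0, 0, 0, 0, 0]]
  ]
}}

```text
time: 24.8
ee_pos: [0.6477, 0.0177, 0.3205]
orientation: [-2.287, -2.146, -0.003]
force: [2.3, 10.3, -11.7]
width: 0.0208
grip_force: 39.8
```

```bash
python3 arc.py; python3 look.py w11 fork post_top
python3 - <<'E'
from h import *
import pickle
s,d=pickle.load(open('w11.pkl','rb'));C=cam('wrist',s)
for l,z in(('fork',.122),('post_top',.17)):
    if d[l]: print(l,atz(C,d[l][0][0],z))
im=cv2.imread('pics/w11.png')[0:330,170:530];cv2.imwrite('pics/w11c.png',cv2.resize(im,None,fx=1.8,fy=1.8,interpolation=cv2.INTER_CUBIC))
E
```

```text
[0.64774091 0.01774488 0.32047504] [  2.31156621  10.25649337 -11.67098536] [ 1.92911063 -0.3943129  -0.09664949] 0.020804720759027433 [ 0.31  0.54 -0.56  1.4   0.28  1.28 -0.33]
r 0.11645637851489057 swing deg 1.1576772041294077
toolyaw 86.3659225605411 in-radial vs 85.2423227958706
[0.64774091 0.01774488 0.32047504] [-2.2869891  -2.14635959 -0.00265164] [ 0.31  0.54 -0.56  1.4   0.28  1.28 -0.33]
fork [([317.6, 300.1], 0.78)]
post_top []
fork [ 0.64625854 -0.02437861  0.122     ]
```

View pics/w11c.png

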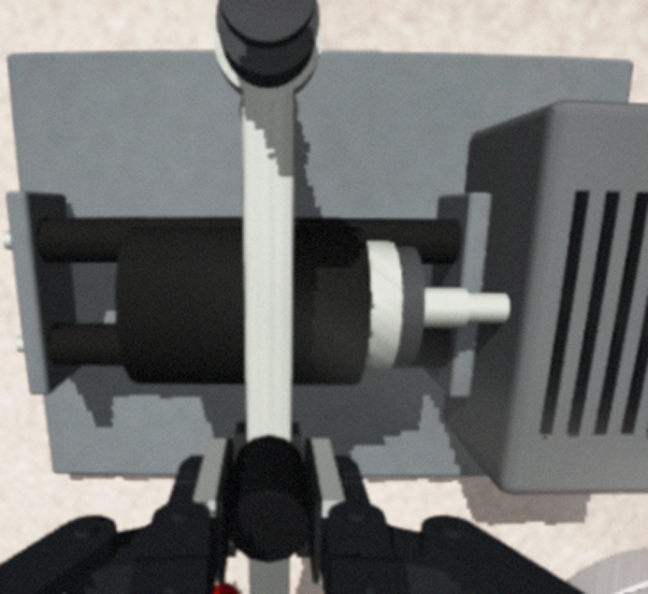

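The bar lies across the barrel and lines up with the fork, and the barrel is still against the stop. I'll lower it gently.

{"api": "move_arm", "payload": {
  "plan": [
    [[0, 0, 0, 0, 0.0007, 0.002, 0], [0, 0, 0, 0, 0, 0.002, 0], [0, 0, 0, 0, 0, 0.002, 0], [0, 0, 0, 0, 0, 0.002, 0], [0, 0, 0, 0, 0, 0.002, 0], [0, 0, 0, 0, 0, 0, 0]]
  ]
}}

```text
time: 25.55
ee_pos: [0.6482, 0.0177, 0.3104]
orientation: [-2.287, -2.146, -0.002]
force: [1.4, 11.4, -11.2]
width: 0.0208
grip_force: 40.0
```

{"api": "move_arm", "payload": {
  "plan": [
    [[0, 0, 0, 0, 0, 0.002, 0], [0, 0, 0, 0, 0, 0.002, 0], [0, 0, 0, 0, 0, 0.002, 0], [0, 0, 0, 0, 0, 0, 0]]
  ]
}}

```text
time: 25.95
ee_pos: [0.6482, 0.0177, 0.3046]
orientation: [-2.287, -2.146, -0.002]
force: [0.2, 9.4, -9.1]
width: 0.0205
grip_force: 40.0
```

{"api": "move_arm", "payload": {
  "plan": [
    [[0, 0, 0, 0, 0, 0.001, 0], [0, 0, 0, 0, 0, 0.001, 0], [0, 0, 0, 0, 0, 0, 0]]
  ]
}}

```text
time: 26.25
ee_pos: [0.6482, 0.0177, 0.3028]
orientation: [-2.287, -2.146, -0.002]
force: [-0.3, 10.0, -9.6]
width: 0.0208
grip_force: 40.0
```

{"api": "move_arm", "payload": {
  "plan": [
    [[0, 0, 0, 0, 0, 0.001, 0], [0, 0, 0, 0, 0, 0, 0]]
  ]
}}

```text
time: 26.45
ee_pos: [0.6483, 0.0177, 0.3023]
orientation: [-2.288, -2.147, -0.003]
force: [-1.7, 9.3, -8.0]
width: 0.0208
grip_force: 40.4
```

{"api": "move_arm", "payload": {
  "plan": [
    [[0, 0, 0, 0, 0, 0.0007, 0], [0, 0, 0, 0, 0, 0, 0]]
  ]
}}

```text
time: 26.65
ee_pos: [0.6483, 0.0176, 0.3022]
orientation: [-2.288, -2.147, -0.003]
force: [-2.3, 9.7, -4.7]
width: 0.0205
grip_force: 40.7
```

{"api": "move_arm", "payload": {
  "plan": [
    [[0, 0, 0, 0, 0, 0.0006, 0], [0, 0, 0, 0, 0, 0, 0]]
  ]
}}

```text
time: 26.85
ee_pos: [0.6483, 0.0176, 0.302]
orientation: [-2.288, -2.147, -0.003]
force: [-3.1, 8.9, -2.0]
width: 0.0206
grip_force: 40.9
```

```bash
python3 arc.py
```

```text
[0.64830506 0.01764341 0.30203656] [-3.05518465  8.88469073 -2.02083822] [1.76944479 0.77240656 0.08252069] 0.020556090479999393 [ 0.3   0.56 -0.55  1.42  0.29  1.25 -0.34]
r 0.11651210959432842 swing deg 0.8770666905831574
toolyaw 86.35006615410815 in-radial vs 85.52293330941684
```

{"api": "move_arm", "payload": {
  "plan": [
    [[0, 0, 0, 0, 0, 0, 0.03], [0, 0, 0, 0, 0, 0, 0.04], [0, 0, 0, 0, 0, 0, 0.05], [0, 0, 0, 0, 0, 0, 0.05], [0, 0, 0, 0, 0, -0.02, 0.05], [0, 0, 0, 0, 0, -0.03, 0.05], [0, 0, 0, 0, 0, -0.03, 0.05], [0, 0, 0, 0, 0, -0.03, 0.05], [0, 0, 0, 0, 0, 0, 0.05], [0, 0, 0, 0, 0, 0, 0.05]]
  ]
}}

```text
time: 27.85
ee_pos: [0.6492, 0.0138, 0.4133]
orientation: [2.294, 2.142, 0.004]
force: [0.2, -0.1, -0.9]
width: 0.0503
grip_force: 0.0
```

```bash
python3 look.py w12 knob fork barrel_center
python3 - <<'E'
from h import *
import pickle
s,d=pickle.load(open('w12.pkl','rb'));C=cam('wrist',s);print(s['force'],s['width'])
for l,z in(('fork',.122),('knob',.141),('barrel_center',.078)):
    if d[l]: print(l,atz(C,d[l][0][0],z))
im=cv2.imread('pics/w12.png')[0:330,170:530];cv2.imwrite('pics/w12c.png',cv2.resize(im,None,fx=1.8,fy=1.8,interpolation=cv2.INTER_CUBIC))
E
ls pics
```

```text
[0.6492229  0.01377462 0.41334337] [2.29416686 2.14176644 0.0042733 ] [ 0.3   0.49 -0.57  1.26  0.26  1.46 -0.31]
knob [([314.1, 204.3], 0.89)]
fork [([315.8, 237.2], 0.71)]
barrel_center [([310.2, 149.5], 0.97), ([268.1, 305.6], 0.84), ([96.3, 154.1], 0.7)]
[ 0.23903854 -0.08882488 -0.87595736] 0.050323144604919275
fork [ 0.64752469 -0.0244316   0.122     ]
knob [0.64890918 0.01377572 0.141     ]
barrel_center [0.64716447 0.05289483 0.078     ]
a.png
a2.png
b.png
b2.png
w1.png
w10.png
w11.png
w11c.png
w12.png
w12c.png
w1c.png
w2.png
w3.png
w4.png
w5.png
w6.png
w6c.png
w7.png
w7o.png
w8.png
w9.png
w9c.png
```

Run:
```python
from h import *
import pickle,fit
q=fit.q;u=np.array([np.cos(q[2]),np.sin(q[2]),0])
for n in('w11','w12'):
    s=pickle.load(open(n+'.pkl','rb'))[0];C=cam('wrist',s);im=cv2.imread(f'pics/{n}.png',0)
    X=[np.r_[q[:2],0.103]+u*x for x in np.arange(.044,.09,.0015)]
    p=proj(C,X).round().astype(int);print(n,[int(im[b,a]) for a,b in p])
```

```text
w11 [47, 44, 45, 44, 45, 42, 43, 44, 39, 41, 158, 194, 197, 197, 199, 200, 201, 173, 81, 71, 72, 72, 71, 86, 90, 91, 95, 89, 93, 94, 95]
w12 [26, 25, 27, 28, 31, 21, 30, 23, 24, 38, 138, 163, 170, 170, 172, 174, 177, 127, 83, 58, 59, 58, 60, 66, 95, 104, 126, 129, 128, 130, 126]
```

```bash
python3 -c "
from bench import bot
print(bot.job_done())"
```

```text
the job is handed in; nothing more can be done
None
```

I handed the job in at about 28 s: by force readings and pictures the barrel lies on the rollers against the stop and the bar is lowered in its fork, but no verdict was returned, and I viewed 12 pictures where 10 were allowed.

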